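Lock the service cover of a van's power console

ROBOT

A 6-joint arm with a two-finger parallel gripper is mounted at the origin on the work surface. World frame = base frame: x ahead of the robot, y to its left, z up, the work surface at z = 0. Lengths are in m, angles in rad, forces in N, time in s.
With the tool pointing down it reaches from about 0.425 to 0.95 m from the base axis. Payload 3.5 kg.
Tool frame: the origin (TCP) lies on the centre line of the jaws, within the pads' length; the fingertips stand 17 mm ahead of it and the grasp point (between the pads) lies 2 mm behind it; z points along the fingers, y is the line along which they close (so a half turn about z gives the same grasp; the last joint's range is limited). The gripper opens to 85 mm and grips with 20 to 120 N. Pads are 22 mm wide; open, the fingers measure 114 mm over their backs; the gripper's body (76 mm by 85 mm) begins 54 mm behind the grasp point. The pads swing forward as they close: fully open they stand 13 mm farther back than shut.
Start: joints at [1.173, 0.286, 1.577, -0, 1.279, -0.15], TCP at [0.166, 0.654, 0.248] pointing down, gripper open.
Joint ranges: [-2.77, 2.77], [-0.9, 2.22], [0.21, 2.48], [-1.53, 4.67], [0.24, 2.81], [-2.84, 2.84]. Speed limits (rad/s): [2.79, 2.79, 3.14, 3.14, 3.14, 3.14].

INTERFACE

Orientations are given as a unit quaternion [x, y, z, w].
In Python, from plant import ctrl gives the robot as it stands. The module is installed in compiled form; this text tells all that it offers.
- The arm moves only by the tool drive_tool, never from a script. Its argument "moves" is a list of rows, each a list of 3 entries, a list of its own where there are three numbers: the turn, a rotation vector about the tool's x, y, z in rad, then the shift along the tool's x, y, z in m, then the finger opening in m, from 0 to 0.0854. A call has 1 to 5 rows; each row shifts and turns the commanded pose from where the row before left it, along the tool's axes as they then stand; what a row does not reach is not made up. A row lasts 1/8 s, in which the tool goes at most 62.5 mm and 10.7 degrees, less where a joint would pass 70% of its speed; a pose out of reach is approached as far as the arm can. A call with a gripper value outside its range is refused whole. The fingers move at their own pace and stop on an object; "grip_force" is the grip in N (left out, the last holds). Time passes only in rows, so rows that do not move let the fingers close. It gives the time, the measured TCP pose, the force, the opening and the grip force at its end, in the units of the state.
- ctrl.get_state(): the state, without advancing time (a new reading comes with each control period).
- ctrl.read_camera(name): name is "side" or "top" or "wrist"; returns a dict with "image" (400x640x3 uint8, red, green, blue), "fx", "fy", "cx", "cy" (pixels), "R" (3x3) and "t" (3): a world point X has camera coordinates R X + t. Camera axes: x right, y down, z forward; pixel columns grow to the right and rows downward; lengths in m; the calibration is good to about 2 mm. A picture is of the moment at which its call begins. There is no depth.
- ctrl.sign_off(): hands the job in; it is judged then, once.
The state is a dict: "time": time; "qpos": joint angles; "dq": joint speeds; "joint_efforts": joint torques, N m; "eef_pos": TCP position; "tcp_rot": TCP orientation; "contact_force": force on the tool from outside, world axes, zero at the start; "wrist_torque": the same for the moment, N m; "opening": opening from 0.0 (shut) to 1.0 (fully open); "finger_force": force on a finger pad.
Only numpy, scipy, OpenCV 4.12 (cv2) and the standard library are available. Lean on these libraries where they do the work, as an engineer would, in place of code of your own. Each camera call takes 0.05 s, during which the arm holds its last target. There are 200 camera calls.

TASK

Take the blade key out of its holder, put its blade in the slotted cam lock on the console's sloping cover and turn the lock clockwise, a quarter turn, until it stops. Then swing the yellow turnbutton down over the lock as far as it goes and leave the key standing upright, fully home, in its holder; do not shift or knock over the other things on the bench.

Things in the scene. Friction and masses are not known exactly. Their poses are not given: they have to be found in the camera images.
- key_grip (a point): Centre of the key's orange grip, a box 44 (x) by 26 (y) by 70 mm (z). The key is a loose tool 140 mm long, 0.22 kg, upright in the holder at the start, blade down. x lies along the blade's width, y across its flat, z from blade to grip. Below the grip is a black guard plate 60 (x) by 44 (y) mm, from 35 to 41 mm below this point. The key is the same after half a turn about z.
- key_tip (a point): Middle of the end of the key's blade, 105 mm from the grip centre along the key's -z; same axes as the grip. The flat steel blade is 30 mm wide (x), 4 mm thick (y), 26 mm long; its last 4 mm taper to 2 mm thick. Between blade and guard plate is a round shank 14 mm thick.
- holder_mouth (a point): Centre of the mouth of the key holder, a fixed black block 90 by 80 by 76 mm high; on its top face, z up. The hole goes right through, 41 mm (its x) by 23 mm (its y), with a 3 mm bevel at the mouth. The key hangs in it, blade along the holder's x, guard plate flat on the top face, grip centre 41 mm above this point. Either way round will do.
- cam (a joint): Turn of the brass slotted cam lock, rad: 0 = open, slot level across the cover (towards red marks); 1.57 = locked, at its stop, slot up and down the slope (green marks). Grows as it is turned clockwise seen from in front of the cover. Starts at 0 to 0.4, turns stiffly (0.12 N m), stays where left.
- cam_slot (a point): Centre of the lock's slot, level with the top of its head (56 mm across, 17 mm proud of the cover). z points straight out of the cover, 28 degrees from vertical, leaning towards the robot; y lies along the slot and turns with the lock. The slot is 8 mm wide with 2.5 mm bevels at its upper edges, 12 mm deep, open at both ends. The lock is 30 mm right of the cover's middle line seen from the robot.
- keeper (a joint): Swing of the yellow turnbutton on the cover, rad: 0 = closed, lying level over the lock's face, at its stop; 1.57 = pointing up the slope. It closes clockwise seen from in front (from pointing up to pointing right). Starts open, at 0.95 to 1.65, turns stiffly (0.08 N m), stays where left. Its arm is 114 mm long, 26 wide, 6 thick and passes 4 mm above the lock's face.
- keeper_knob (a point): Centre of the turnbutton's black knob, an upright pin 18 mm thick and 28 mm long standing square to the cover (this point's z) on the yellow arm, 14 mm either side of this point; its top is 55 mm above the cover. It is 55 mm from the pivot. Same axes as the pivot point.
- keeper_pivot (a point): Point on the turnbutton's pivot axis, level with the knob's centre, 80 mm left of the lock seen from the robot. z is the axis, out of the cover; the knob is 55 mm along this point's -y, which turns with the turnbutton.
- console: The fixed red console, 244 mm deep (x), 260 mm wide (y), 144 mm high at the back, 50 mm at the front, with a grey cover sloping at 28 degrees on the robot's side. Origin under its middle, x to the back, away from the robot. A black guard bar runs up each side of the cover 119 mm from its middle line, 37 mm proud of it.
- spray_can: Bystander: can with a blue band and a pale cap, 66 mm thick, 180 mm tall, upright; origin under its middle.
- screw_jar: Bystander: jar 72 mm thick, 90 mm tall, upright; origin under its middle.
- tape_measure: Bystander: yellow tape measure 72 by 42 by 66 mm high, in front of the console; origin under its middle.
- red_bin: Bystander: open red parts bin 110 by 160 by 60 mm high; origin under its middle.
- meter: Bystander: yellow meter 60 by 130 by 34 mm high lying on the console's flat top; origin under its middle.
- screwdriver: Bystander: screwdriver lying on the bench; origin under its middle.
- wrench: Bystander: wrench lying on the bench; origin under its middle.

How it is judged:
On the way, in this order (a step that is already met when the one before it is completed fails the run):
1. the lock is turned to its stop with the key's blade in its slot (value of joint cam above 1.48 rad and distance between key_tip and cam_slot below 0.022 m), for 0.1 s.
2. the turnbutton is swung closed over the lock (value of joint keeper below 0.12 rad), for 0.1 s.
At the end, for the whole second after the job is handed in: The lock is within 0.1 rad (6 degrees) of its stop, the turnbutton within 0.12 rad (7 degrees) of its closed stop, and the key stands at rest in its holder: upright within 7 degrees, guard plate on the holder's top face (grip centre 33 to 47 mm above it and within 12 mm of the hole's centre) (value of joint cam above 1.47 rad and value of joint keeper below 0.12 rad and horizontal distance between key_grip and holder_mouth below 0.012 m and z of key_grip in the frame of holder_mouth between 0.033 and 0.047 m and angle between key_grip's own z axis and vertical below 0.12 rad); the robot touches nothing.
It fails at once if one of the bystanders is shifted more than 30 mm (distance of any of spray_can, screw_jar, tape_measure, red_bin, meter, screwdriver, wrench from where it was at the start of the episode above 0.03 m).
It fails at once if an upright bystander is knocked over (angle between any of spray_can, screw_jar, tape_measure, red_bin, meter's own z axis and vertical above 0.5 rad).
It also fails if it takes over 72 s, if anything falls off the work surface, if the arm or the gripper's body presses on something with over 40 N, if the wrist force passes 120 N, or if a joint passes its speed limit or range.

## Working session

There is one attempt and no reset: what is moved stays moved. The work goes in short steps, Python scripts to look and compute and a tool call to move; the robot and the scene stay as the last step left them, time stands still between calls to the robot, and variables do not carry over. Pictures are saved under pics/ and viewed, at most 10 in all, crops included, and the job is handed in when it is done.

Besides the shell and the picture viewer there is one more tool, called after "Emit:" in YAML: its name, and indented under it one key for each argument. drive_tool: Moves the arm, as the interface text tells. Its arguments: {"type":"object","properties":{"moves":{"type":"array","items":{"type":"array"}},"grip_force":{"type":"number"}},"required":["moves"]}

```bash
mkdir -p pics
python3 - <<'E'
from plant import ctrl
import cv2,numpy as np,pickle
s=ctrl.get_state();print({k:np.round(v,3).tolist() for k,v in s.items()})
for n in("side","top","wrist"):
    c=ctrl.read_camera(n);pickle.dump(c,open(f'{n}0.pkl','wb'))
    cv2.imwrite(f'pics/{n}0.png',c['image'][:,:,::-1])
    print(n,c['fx'],c['cx'],c['cy'],'pos',np.round(-c['R'].T@c['t'],3),np.round(c['R'],3).tolist())
E
```

```text
{'time': 0.0, 'qpos': [1.173, 0.287, 1.578, -0.0, 1.279, -0.15], 'dq': [0.0, 0.0, -0.0, -0.001, -0.002, 0.0], 'joint_efforts': [0.0, -40.599, -29.262, -0.0, 0.006, 0.0], 'eef_pos': [0.165, 0.654, 0.247], 'tcp_rot': [0.124, 0.992, -0.001, -0.0], 'contact_force': [-0.175, -1.081, -0.605], 'wrist_torque': [-0.023, 0.026, -0.006], 'finger_force': 0.0, 'opening': 0.999}
side 465.05489760517565 322.6872749092914 194.08285344614092 pos [0.521 0.979 1.066] [[-1.0, -0.016, -0.018], [0.003, 0.674, -0.739], [0.024, -0.739, -0.673]]
top 515.8580608228023 317.9854921640004 194.461920431486 pos [ 0.438 -0.06   1.56 ] [[-0.005, -1.0, -0.001], [-0.997, 0.005, -0.074], [0.074, 0.0, -0.997]]
wrist 287.8056206541507 316.31063801807915 199.75396451854098 pos [0.094 0.672 0.375] [[0.245, 0.969, -0.002], [0.929, -0.234, 0.285], [0.276, -0.072, -0.959]]
```

View pics/side0.png

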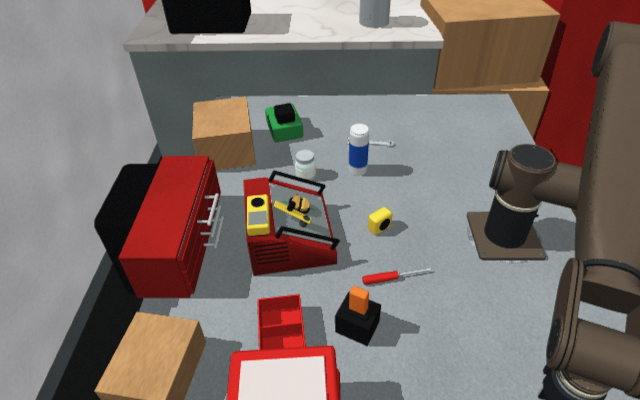

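View pics/top0.png

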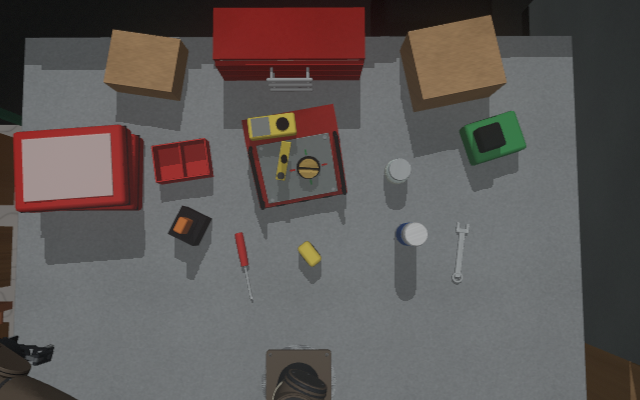

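The side view shows the console at about (290,225), the key in its holder at (358,310) and the arm well clear. The top view shows the holder at (190,225), the console at (295,160), the lock at (308,167) and the turnbutton at (283,160). I'll enlarge both.

```bash
cat > h.py <<'E'
import cv2,numpy as np,pickle
from scipy.spatial.transform import Rotation as Rot
def ray(c,u,v):
    d=c['R'].T@np.array([(u-c['cx'])/c['fx'],(v-c['cy'])/c['fy'],1.]);return -c['R'].T@c['t'],d/np.linalg.norm(d)
def onz(c,u,v,z):
    o,d=ray(c,u,v);return o+d*(z-o[2])/d[2]
def tri(c1,p1,c2,p2):
    o1,d1=ray(c1,*p1);o2,d2=ray(c2,*p2)
    s=np.linalg.lstsq(np.c_[d1,-d2],o2-o1,rcond=None)[0];a=o1+s[0]*d1;b=o2+s[1]*d2
    return (a+b)/2,np.linalg.norm(a-b)
def proj(c,X):
    p=c['R']@np.asarray(X)+c['t'];return c['fx']*p[0]/p[2]+c['cx'],c['fy']*p[1]/p[2]+c['cy']
def load(n): return pickle.load(open(n+'.pkl','rb'))
def snap(n,tag):
    from plant import ctrl
    c=ctrl.read_camera(n);pickle.dump(c,open(f'{n}{tag}.pkl','wb'));return c
E
python3 - <<'E'
from h import *
T=load('top0');S=load('side0')
a=cv2.resize(T['image'][98:248,160:360],None,fx=4,fy=4,interpolation=cv2.INTER_CUBIC)
cv2.imwrite('pics/topc.png',a[:,:,::-1])
b=cv2.resize(S['image'][165:350,230:400],None,fx=3.2,fy=3.2,interpolation=cv2.INTER_CUBIC)
cv2.imwrite('pics/sidec.png',b[:,:,::-1])
for n,c in(('top',T),('side',S)):
    h=cv2.cvtColor(c['image'],cv2.COLOR_RGB2HSV)
    m={'orange':cv2.inRange(h,(7,150,90),(16,255,255)),'yellow':cv2.inRange(h,(20,120,90),(34,255,255)),
       'black':cv2.inRange(h,(0,0,0),(180,255,45)),'red':cv2.inRange(h,(0,150,60),(5,255,255))|cv2.inRange(h,(174,150,60),(180,255,255))}
    for k,x in m.items():
        for q in cv2.findContours(x,cv2.RETR_EXTERNAL,cv2.CHAIN_APPROX_NONE)[0]:
            A=cv2.contourArea(q)
            if A>25 and q[:,0,1].min()>80 and 130<q[:,0,0].mean()<430:
                r=cv2.minAreaRect(q);print(n,k,A,np.round(r[0],1),np.round(r[1],1),round(r[2],1))
E
```

```text
top orange 136.0 [180.9 223.9] [11.3 18.5] 37.6
top yellow 296.5 [309.1 253.4] [23.9 14.1] 52.1
top yellow 102.5 [308. 173.] [ 8. 18.] 90.0
top yellow 107.0 [308.5 163. ] [ 8. 19.] 90.0
top yellow 185.5 [283.5 157.4] [ 9.2 32.8] 8.4
top yellow 573.5 [271.3 125.6] [21.7 47.8] 82.6
top black 55.0 [317.2 393.1] [15.9  9.5] 4.8
top black 537.5 [300.5 375. ] [24. 47.] 90.0
top black 967.0 [189.6 225.8] [31.3 32.2] 26.6
top black 26.5 [308.  162.5] [13. 22.] 90.0
top black 126.0 [255.8 177.9] [63.3  4.1] 77.5
top black 123.0 [339.4 162.4] [63.8  3.4] 81.0
top black 90.0 [282.  123.5] [11. 10.] 90.0
top red 191.0 [241.2 248.9] [32.8  7.1] 78.7
top red 1944.0 [180.7 160.6] [38.3 55.1] 81.6
top red 193.5 [133.5 161.5] [55.  7.] 90.0
top red 1400.5 [295.  155.8] [89.3 92. ] 79.6
side orange 406.5 [358.1 299.8] [22.7 23. ] 21.8
side yellow 351.5 [379.6 219.9] [20.3 27.7] 57.5
side yellow 68.0 [304.5 204.3] [ 7.6 12.3] 8.1
side yellow 231.0 [295.2 205.6] [40.2 20.6] 26.6
side yellow 811.0 [257.4 214.6] [40.4 22.3] 87.3
side black 1236.0 [357.1 317.7] [41.7 42.8] 23.7
side black 200.5 [307.3 237.7] [62.8 11.9] 12.3
side black 52.0 [384.5 224. ] [ 5.8 12.2] 33.7
side black 45.5 [291. 204.] [ 6. 12.] 0.0
side black 60.0 [256.9 201.8] [ 7.6 10.7] 63.4
side black 138.0 [296.7 182.2] [55.2 11. ] 15.2
side black 296.5 [284.4 113.4] [18.4 19.1] 81.9
side red 4047.5 [283.  346.5] [105. 112.] 90.0
side red 251.5 [380.3 277.1] [ 8.5 35.3] 80.5
side red 2738.5 [288.1 220.7] [92.2 87. ] 82.6
side red 9680.5 [168.9 225.4] [ 82.  154.3] 14.9
```

View pics/topc.png

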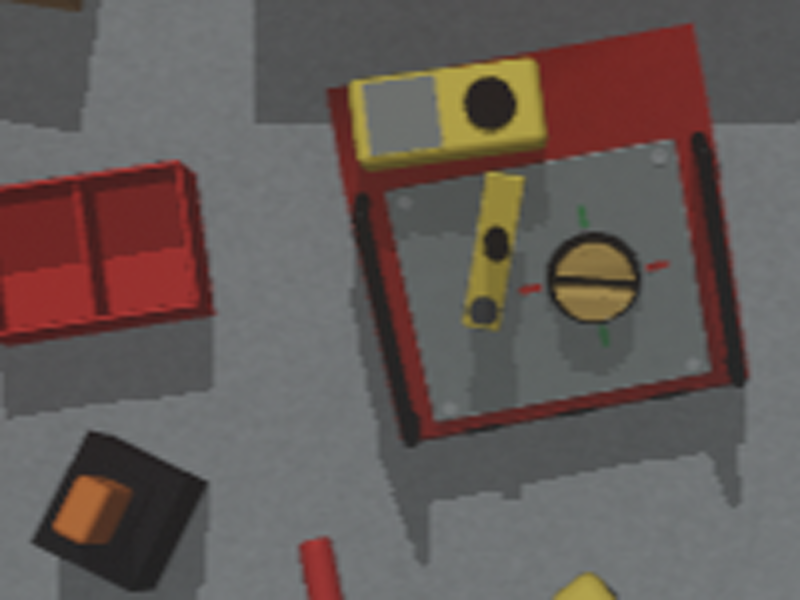

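View pics/sidec.png

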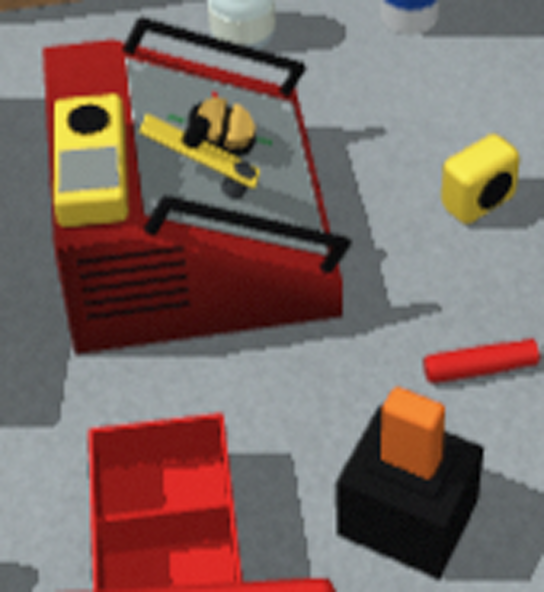

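Top crop: key grip top face about (80,511), blade direction along (53,533)→(80,477). Lock centre is at (596,278), slot ends (555,277)/(640,287), red marks (530,290)/(656,266), and knob (497,243). In the side crop the grip top is at (413,402) and the lock at (222,123).

Run:
```python
from h import *
T=load('top0');S=load('side0')
t=lambda u,v:(160+(u-1.5)/4,98+(v-1.5)/4); s=lambda u,v:(230+(u-1.1)/3.2,165+(v-1.1)/3.2)
print('grip top z.152: top',onz(T,*t(80,511),.152),'side',onz(S,*s(413,402),.152),tri(T,t(80,511),S,s(413,402)))
a,b=onz(T,*t(53,533),.152),onz(T,*t(80,477),.152);print('key x ang',np.degrees(np.arctan2(*(b-a)[1::-1])),np.linalg.norm(b-a))
# holder top face corners
for p in((92,432),(207,484),(145,590),(33,542)): print('holder',onz(T,*t(*p),.076)[:2])
print('lock',tri(T,t(596,278),S,s(222,123)))
A,B=onz(T,*t(330,88),.144),onz(T,*t(693,24),.144);print('back edge',A,B,np.linalg.norm(A-B),np.degrees(np.arctan2(*(A-B)[1::-1]))-90)
yaw=np.arctan2(*(A-B)[1::-1])-np.pi/2
ex=np.array([np.cos(yaw),np.sin(yaw),0]);ey=np.array([-ex[1],ex[0],0]);c=(A+B)/2-ex*.122;c[2]=0
n=-ex*np.sin(np.radians(28))+np.array([0,0,np.cos(np.radians(28))])
P0=c-ex*.122+np.array([0,0,.05])
def onpl(C,p,h):
    o,d=ray(C,*p);return o+d*((P0+n*h-o)@n)/(d@n)
up=np.cross(n,-ey)*-1; up=np.cross(-ey,n)*-1; up=ex*np.cos(np.radians(28))+np.array([0,0,np.sin(np.radians(28))])
print('console c',c,'yaw',np.degrees(yaw))
L=lambda X:np.round([(X-P0)@ey,(X-P0)@up,(X-P0)@n],4)
for nm,p,h in(('lock',t(596,278),.017),('s1',t(555,277),.017),('s2',t(640,287),.017),('r1',t(530,290),0),('r2',t(656,266),0),('knobtop',t(497,239),.055),('pivot',t(483,310),.03),('armtip',t(504,173),.024)):
    X=onpl(T,p,h);print(nm,X,L(X))
print('lock side',onpl(S,s(222,123),.017))
```

```text
grip top z.152: top [0.46022946 0.31824287 0.152     ] side [0.46305834 0.31588917 0.152     ] (array([0.46169474, 0.31754886, 0.15412942]), np.float64(0.003007498171426801))
key x ang -25.115797779351933 0.04198921526917562
holder [0.51818642 0.33084766]
holder [0.48033753 0.24762935]
holder [0.40470624 0.29125799]
holder [0.43939479 0.37204512]
lock (array([ 0.62500368, -0.0331316 ,  0.10681055]), np.float64(0.001957088023788079))
back edge [0.75329938 0.15077028 0.144     ] [ 0.79720679 -0.1021041   0.144     ] 0.2566579657694494 9.8502480917318
console c [0.65505158 0.0034621  0.        ] yaw 9.850248091731801
lock [ 0.62309221 -0.03324989  0.11404028] [-0.0307  0.1044  0.017 ]
s1 [ 0.62358258 -0.00443554  0.11691816] [-0.0024  0.1106  0.017 ]
s2 [ 0.61726619 -0.06427581  0.10816603] [-0.0603  0.0919  0.017 ]
r1 [0.61702776 0.01424337 0.09592965] [ 0.0171  0.0978 -0.    ]
r2 [ 0.63374497 -0.07582137  0.09649489] [-0.0745  0.099  -0.    ]
knobtop [0.6424719  0.03264588 0.17322437] [0.0309 0.159  0.055 ]
pivot [0.59971486 0.04575868 0.1237037 ] [0.0511 0.1006 0.03  ]
armtip [0.68958641 0.02856595 0.16242551] [0.0188 0.1943 0.024 ]
lock side [ 0.62499491 -0.0236723   0.11590823]
```

Emit:
drive_tool:
  moves:
    - [[0,0,0.18],[0,0,-0.03],0.0854]
    - [[0,0,0],[-0.045,-0.018,-0.01],0.0854]
    - [[0,0,0],[-0.045,-0.018,-0.01],0.0854]
    - [[0,0,0],[-0.045,-0.018,0],0.0854]
    - [[0,0,0],[-0.045,-0.018,0],0.0854]

```text
time: 0.78
eef_pos: [0.3002, 0.5129, 0.2982]
tcp_rot: [0.212, 0.977, -0.0, 0.0]
contact_force: [-0.1, -0.5, -0.2]
opening: 0.999
finger_force: 0.0
```

```bash
cat >> h.py <<'E'
def target(pos,R):
    from plant import ctrl
    s=ctrl.get_state();C=Rot.from_quat(s['tcp_rot'])
    print('t',round(s['time'],2),'pos',np.round(s['eef_pos'],4),'F',np.round(s['contact_force'],1),'T',np.round(s['wrist_torque'],2),'open',round(s['opening']*.0854,4),'q',np.round(s['qpos'],2))
    R=Rot.from_matrix(R)
    print(' rotvec',np.round((C.inv()*R).as_rotvec(),4),'shift(now)',np.round(C.inv().apply(np.array(pos)-s['eef_pos']),4),'shift(after turn)',np.round(R.inv().apply(np.array(pos)-s['eef_pos']),4))
def down(yang):
    a=np.radians(yang);y=np.array([np.cos(a),np.sin(a),0]);z=np.array([0,0,-1.]);return np.c_[np.cross(y,z),y,z]
E
python3 -c "
from h import *
target([.461,.317,.30],down(65))"
```

```text
t 0.78 pos [0.3002 0.5129 0.2982] F [-0.1 -0.5 -0.2] T [ 0.01  0.03 -0.01] open 0.0853 q [ 0.87  0.08  1.73 -0.    1.34 -0.27]
 rotvec [-0.0001  0.0001  0.0088] shift(now) [-0.2275 -0.1116 -0.0018] shift(after turn) [-0.2285 -0.1096 -0.0018]
```

Emit:
drive_tool:
  moves:
    - [[0,0,0],[-0.055,-0.0275,0],0.0854]
    - [[0,0,0],[-0.055,-0.0275,0],0.0854]
    - [[0,0,0],[-0.055,-0.0275,0],0.0854]
    - [[0,0,0],[-0.05,-0.0225,0],0.0854]
    - [[0,0,0],[0,0,0],0.0854]

```text
time: 1.4
eef_pos: [0.4534, 0.3267, 0.2979]
tcp_rot: [0.215, 0.977, -0.0, -0.0]
contact_force: [-0.7, 0.9, -0.6]
opening: 0.997
finger_force: 0.0
```

```bash
python3 -c "
from h import *
c=snap('wrist','1')
cv2.imwrite('pics/w1.png',c['image'][:,:,::-1])
h=cv2.cvtColor(c['image'],cv2.COLOR_RGB2HSV)
m=cv2.inRange(h,(7,150,60),(16,255,255))
for q in cv2.findContours(m,0,1)[0]:
    if cv2.contourArea(q)>100: print(cv2.contourArea(q),cv2.approxPolyDP(q,3,True)[:,0].tolist(), np.bincount(h[...,2][m>0]//10))
target([.461,.317,.30],down(65))"
```

```text
507.0 [[306, 169], [299, 184], [299, 218], [302, 221], [302, 187], [322, 185], [322, 221], [324, 173]] [  0   0   0   0   0   0   2   9  12   9  15  15  18  17  43 190   5  18
   6   8  28  23  44  40 117   7]
t 1.45 pos [0.4522 0.3282 0.2979] F [0.7 0.1 0.3] T [ 0.07  0.04 -0.02] open 0.0854 q [ 0.45 -0.01  1.81  0.    1.34 -0.69]
 rotvec [-0.0004 -0.0009  0.0051] shift(now) [-0.0127 -0.0065 -0.0021] shift(after turn) [-0.0127 -0.0065 -0.0021]
```

View pics/w1.png

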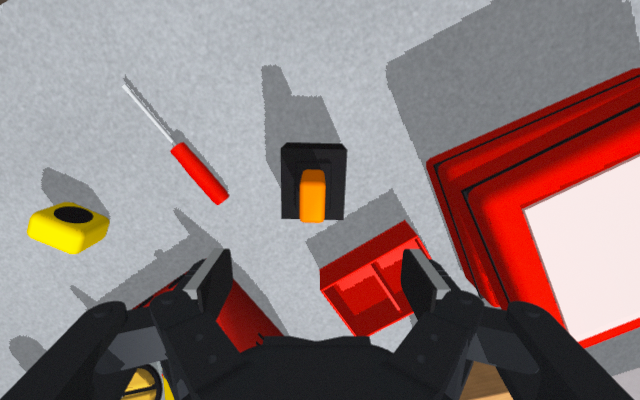

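The wrist view shows the key at (313,195), aligned with the tool axes with its narrow side across the jaws, and the holder top at about (313,180). Next I'll find the top face by brightness.

```bash
python3 -c "
from h import *
c=load('wrist1')
h=cv2.cvtColor(c['image'],cv2.COLOR_RGB2HSV)
for lo in(60,200):
  m=cv2.inRange(h,(5,120,lo),(22,255,255)); m[:,:280]=0; m[:,350:]=0; m[250:]=0
  q=max(cv2.findContours(m,0,1)[0],key=cv2.contourArea);r=cv2.minAreaRect(q);print(lo,r,cv2.boundingRect(q))
  P=[onz(c,*p,.152) for p in cv2.boxPoints(r)];C=np.mean(P,0)
  print('centre',C,'sides',np.linalg.norm(P[1]-P[0]),np.linalg.norm(P[2]-P[1]),'ang',np.degrees(np.arctan2(*(P[1]-P[0])[1::-1])),np.degrees(np.arctan2(*(P[2]-P[1])[1::-1])))
m=cv2.inRange(h,(0,0,0),(180,255,60));m[:,:260]=0;m[:,360:]=0;m[230:]=0
q=max(cv2.findContours(m,0,1)[0],key=cv2.contourArea);print(cv2.approxPolyDP(q,4,True)[:,0].tolist())
"
```

```text
60 ((312.0, 195.5), (53.0, 26.0), 90.0) (299, 169, 27, 54)
centre [0.45553283 0.32041212 0.152     ] sides 0.02498686465579581 0.05438785663234744 ang 65.18079328967266 -24.333740282174485
200 ((312.0, 202.0), (40.0, 24.0), 90.0) (300, 182, 25, 41)
centre [0.46132949 0.31770038 0.152     ] sides 0.023368981830633146 0.04158853929224116 ang 65.18269598080016 -24.390469854487122
[[286, 143], [281, 148], [282, 217], [298, 218], [301, 172], [319, 168], [326, 180], [325, 218], [342, 219], [346, 150], [341, 144]]
```

Emit:
drive_tool:
  moves:
    - [[0,0,0.005],[-0.0135,-0.006,0],0.0854]
    - [[0,0,0],[0,0,0.05],0.0854]
    - [[0,0,0],[0,0,0.05],0.0854]
    - [[0,0,0],[0,0,0.03],0.0854]
    - [[0,0,0],[0,0,0],0.0854]

```text
time: 2.08
eef_pos: [0.4589, 0.3183, 0.1652]
tcp_rot: [0.214, 0.977, -0.002, -0.003]
contact_force: [-0.3, -0.2, 0.2]
opening: 1.001
finger_force: 0.0
```

```bash
python3 -c "
from h import *
target([.4612,.3177,.122],down(65.3))"
```

```text
t 2.08 pos [0.4589 0.3183 0.1652] F [-0.3 -0.2  0.2] T [ 0.02  0.02 -0.03] open 0.0855 q [ 0.42  0.12  1.93 -0.    1.1  -0.72]
 rotvec [-0.0051 -0.0044  0.0001] shift(now) [-0.0025  0.0007  0.0432] shift(after turn) [-0.0023  0.0004  0.0432]
```

Emit:
drive_tool:
  moves:
    - [[-0.005,-0.004,0],[-0.002,0,0.043],0.0854]
    - [[0,0,0],[0,0,0],0.0854]
    - [[0,0,0],[0,0,0],0.015]
    - [[0,0,0],[0,0,0],0.015]
    - [[0,0,0],[0,0,0],0.015]
  grip_force: 60

```text
time: 2.7
eef_pos: [0.4639, 0.318, 0.127]
tcp_rot: [0.215, 0.977, 0.003, 0.004]
contact_force: [0.4, 0.4, 0.8]
opening: 0.379
finger_force: 0.0
```

```bash
python3 -c "
from h import *
target([.4612,.3177,.122],down(65.3))"
```

```text
t 2.7 pos [0.4639 0.318  0.127 ] F [0.4 0.4 0.8] T [0.01 0.04 0.  ] open 0.0323 q [ 0.42  0.17  1.95  0.    1.01 -0.72]
 rotvec [ 0.007   0.0058 -0.0015] shift(now) [ 0.0023 -0.0014  0.005 ] shift(after turn) [ 0.0023 -0.0014  0.005 ]
```

Emit:
drive_tool:
  moves:
    - [[0.006,0.005,0],[0,0,0.003],0.015]
    - [[0,0,0],[0,0,0],0.015]
    - [[0,0,0],[0,0,0],0.015]
    - [[0,0,0],[0,0,0],0.015]
  grip_force: 80

```text
time: 3.2
eef_pos: [0.4645, 0.3182, 0.1264]
tcp_rot: [0.215, 0.977, 0.0, 0.001]
contact_force: [-5.0, -2.6, 13.5]
opening: 0.297
finger_force: 80.1
```

```bash
python3 -c "
from h import *
target([.4612,.3177,.122],down(65.3))"
```

```text
t 3.2 pos [0.4645 0.3182 0.1264] F [-5.  -2.6 13.5] T [-0.39  0.58 -0.03] open 0.0253 q [ 0.42  0.17  1.95 -0.    1.02 -0.72]
 rotvec [ 0.001   0.0012 -0.0014] shift(now) [ 0.0028 -0.0018  0.0044] shift(after turn) [ 0.0028 -0.0018  0.0044]
```

Emit:
drive_tool:
  moves:
    - [[0,0,0],[0,0,-0.02],0.015]
    - [[0,0,0],[0,0,-0.035],0.015]
    - [[0,0,0],[0,0,-0.05],0.015]
    - [[0,0,0],[0,0,-0.05],0.015]
    - [[0,0,0],[0,0,-0.045],0.015]
  grip_force: 80

```text
time: 3.82
eef_pos: [0.4631, 0.3175, 0.324]
tcp_rot: [0.215, 0.977, -0.0, -0.001]
contact_force: [0.8, -0.8, -1.4]
opening: 0.295
finger_force: 78.6
```

```bash
cat >> h.py <<'E'
psi=np.radians(10.2);S28,C28=np.sin(np.radians(28)),np.cos(np.radians(28))
ex=np.array([np.cos(psi),np.sin(psi),0]);ey=np.array([-ex[1],ex[0],0]);ez=np.array([0,0,1.])
n=-ex*S28+ez*C28;up=ex*C28+ez*S28   # cover normal, up the slope
lock=np.array([.6235,-.0325,.1135])
def lockR(cam):  # tool x along slot (to the left), turned clockwise from level by cam
    x=ey*np.cos(cam)+up*np.sin(cam);z=-n;return np.c_[x,np.cross(z,x),z]
E
python3 -c "
from h import *
R=lockR(.31)
print('det',np.linalg.det(R))
tip=lock+n*.05
target(tip+n*.114-R[:,0]*.0028,R)"
```

```text
det 1.0000000000000002
t 3.83 pos [0.4631 0.3175 0.324 ] F [ 0.8 -0.8 -1.4] T [ 0.   -0.01 -0.03] open 0.0252 q [ 0.42 -0.01  1.77  0.    1.38 -0.72]
 rotvec [-0.4965 -0.1671  1.243 ] shift(now) [-0.2303 -0.2972  0.0661] shift(after turn) [-0.3622  0.1002  0.0668]
```

Emit:
drive_tool:
  moves:
    - [[0,0,0],[-0.02,-0.027,0],0.015]
    - [[0,0,0],[-0.035,-0.045,0],0.015]
    - [[0,0,0],[-0.035,-0.045,0],0.015]
    - [[0,0,0],[-0.035,-0.045,0],0.015]
    - [[0,0,0],[-0.035,-0.045,0],0.015]

```text
time: 4.45
eef_pos: [0.5216, 0.0609, 0.3221]
tcp_rot: [0.215, 0.977, -0.0, -0.001]
contact_force: [1.3, -0.0, -1.5]
opening: 0.291
finger_force: 78.9
```

Emit:
drive_tool:
  moves:
    - [[0,0,0],[-0.035,-0.045,0],0.015]
    - [[0,0,0],[-0.035,-0.045,0],0.015]
    - [[-0.062,-0.021,0.155],[0,0,0],0.015]
    - [[-0.062,-0.021,0.155],[0,0,0],0.015]
    - [[-0.062,-0.021,0.155],[0,0,0],0.015]

```text
time: 5.08
eef_pos: [0.5473, -0.0488, 0.3218]
tcp_rot: [0.435, 0.895, 0.083, 0.049]
contact_force: [-0.1, 0.2, -2.0]
opening: 0.293
finger_force: 79.1
```

Emit:
drive_tool:
  moves:
    - [[-0.062,-0.021,0.155],[0,0,0],0.015]
    - [[-0.062,-0.021,0.155],[0,0,0],0.015]
    - [[-0.062,-0.021,0.155],[0,0,0],0.015]
    - [[-0.062,-0.021,0.155],[0,0,0],0.015]
    - [[-0.062,-0.021,0.158],[0,0,0],0.015]

```text
time: 5.7
eef_pos: [0.5469, -0.0485, 0.3216]
tcp_rot: [0.732, 0.637, 0.207, 0.124]
contact_force: [0.7, 0.4, -1.6]
opening: 0.29
finger_force: 79.1
```

```bash
python3 -c "
from h import *
R=lockR(.31)
tip=lock+n*.05
target(tip+n*.114-R[:,0]*.0028,R)
T=snap('top','2');W=snap('wrist','2');S=snap('side','2')
a=cv2.resize(T['image'][110:230,230:390],None,fx=2.5,fy=2.5,interpolation=2)
b=cv2.resize(S['image'][140:260,220:380],None,fx=2.5,fy=2.5,interpolation=2)
w=cv2.resize(W['image'][60:310,100:560],(552,300))
im=np.zeros((600,800,3),np.uint8);im[:300,:400]=a;im[:300,400:]=b;im[300:,:552]=w
cv2.imwrite('pics/l2.png',im[:,:,::-1])"
```

```text
t 5.7 pos [ 0.5469 -0.0485  0.3216] F [ 0.7  0.4 -1.6] T [-0.02  0.41 -0.01] open 0.0247 q [-0.38 -0.28  2.06  0.31  0.96 -0.37]
 rotvec [-0.0002  0.0009 -0.0053] shift(now) [-0.0096 -0.0279  0.0565] shift(after turn) [-0.0095 -0.028   0.0565]
```

View pics/l2.png

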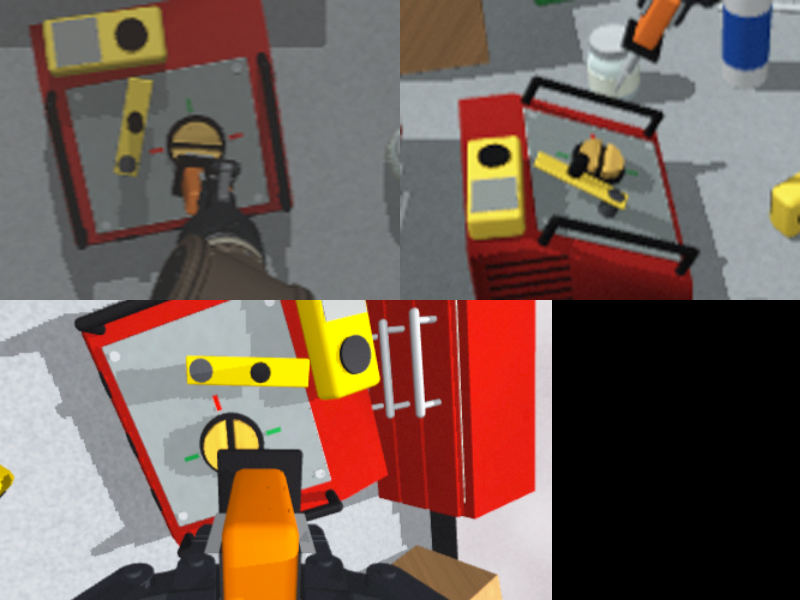

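The composite shows the lock at wrist (232,446), with the slot nearly vertical and in line with the key. In the side view the blade tip is at about (617,88), clear above the cover. I'll check the lock and tip against both cameras.

```bash
python3 -c "
from h import *
from plant import ctrl
s=ctrl.get_state();C=Rot.from_quat(s['tcp_rot']);R=C.as_matrix();p=s['eef_pos']
W=load('wrist2');T=load('top2');S=load('side2')
im=W['image'];h=cv2.cvtColor(im,cv2.COLOR_RGB2HSV)
m=cv2.inRange(h,(18,80,80),(34,255,255));m[:140]=0;m[:,:255]=0;m[:,335:]=0;m[200:]=0
ys,xs=np.nonzero(m);print('brass bbox',xs.min(),xs.max(),ys.min(),ys.max())
for v in(150,156,162,168,174,180,185):
  print(v,''.join('#' if x else '.' for x in m[v,258:330]))
print('dark col top',[(u,int(np.argmax(h[185:260,u,2]<60))+185) for u in(285,295,305,315,325,335,345)])
print('lock proj: wrist',proj(W,lock),'top',proj(T,lock),'side',proj(S,lock))
for xo in(0,.003,.006):
  tip=p+R@[xo,0,.114];g=p+R@[xo+.03,0,.0504]
  print(xo,'tip',tip,'wrist',proj(W,tip),'side',proj(S,tip),'guard edge row',proj(W,g),'corners',proj(W,p+R@[xo+.03,.022,.0504]),proj(W,p+R@[xo+.03,-.022,.0504]))
g=S['image'][165:182,295:325];print(cv2.cvtColor(g,cv2.COLOR_RGB2GRAY))
"
```

```text
brass bbox 269 315 159 199
150 ........................................................................
156 ........................................................................
162 .......................########.....###########.........................
168 ................###############.....##################..................
174 .............###################.....####################...............
180 ...........#####################.....#####################..............
185 ............############................................................
dark col top [(285, 185), (295, 185), (305, 185), (315, 185), (325, 185), (335, 185), (345, 185)]
lock proj: wrist (np.float64(294.57307660219453), np.float64(181.40433391308576)) top (np.float64(308.3624557107271), np.float64(167.0071968377045)) side (np.float64(299.73002884145023), np.float64(201.6471124136392))
0 tip [ 0.59911123 -0.03853712  0.22077653] wrist (np.float64(316.6521023225387), np.float64(200.63035177180558)) side (np.float64(306.4556330704032), np.float64(172.7053067452119)) guard edge row (np.float64(316.41078
[... 2413 characters left out ...]
150 159 158 158 157 151
  137 119 108 104 102 103 103 102 104 105 105 104]
 [ 20  20  40  99 105 133 141 153 162 159 155 146 154 160 154 152 143 135
  123 112 102 105 106 104 101 103 102 104 103 102]
 [ 17  20  16  21  21  37  40  91 120 126 130 133 147 149 141 136 127 120
  116 105 103 104 103 105 102 102  99 104 102 102]
 [ 43  17  12  11  16  17  18  17  15  36  56  74  99 100 112 120 119 113
  103 105 104 103 103 104 104 104 102 102 101 102]
 [119 104  80  41  30  15  15  15  15  18  19  16  22  31  66  85  86  87
   95 101 102 102 106 104 106 104 103 103 101 103]
 [164 162 146 117 111  80  75  39  15  12  13  15  17  15  16  17  30  41
   56  73  81 109 111 129 134 131 133 135 134 132]]
```

```bash
python3 -c "
from h import *
W=load('wrist2')
g=cv2.cvtColor(W['image'],cv2.COLOR_RGB2GRAY).astype(float)
pts=[]
for v in range(163,182):
  r=np.clip(150-g[v,282:302],0,None);pts.append((282+(r*np.arange(20)).sum()/r.sum(),v))
pts=np.array(pts);k=np.polyfit(pts[:,1],pts[:,0],1);print(np.round(pts[::3],1).tolist(),k)
def onp(p):
  o,d=ray(W,*p);return o+d*((lock-o)@n)/(d@n)
a,b=onp((np.polyval(k,163),163)),onp((np.polyval(k,181.5),181.5))
d=a-b;print('cam',np.arctan2(d@up,d@ey),'centre',b,'vs lock local',(b-lock)@ey,(b-lock)@up)
"
```

```text
[[290.9, 163.0], [291.2, 166.0], [291.4, 169.0], [291.7, 172.0], [292.0, 175.0], [292.2, 178.0], [292.5, 181.0]] [8.46325101e-02 2.77166005e+02]
cam 0.2595252483895476 centre [ 0.62125434 -0.0322151   0.11235166] vs lock local 0.0006780701599591346 -0.002446032114251289
```

```bash
sed -i 's/^lock=.*/lock=np.array([.6213,-.0322,.1124])/' h.py
cat >> h.py <<'E'
def key(cam,h,xo=.0015):
    R=lockR(cam);target(lock+n*(h+.114)-R[:,0]*xo,R)
E
python3 -c "
from h import *
key(.27,.015)"
```

```text
t 5.85 pos [ 0.5467 -0.0481  0.3216] F [ 0.4  0.6 -2.3] T [-0.09  0.41  0.02] open 0.0251 q [-0.38 -0.28  2.06  0.31  0.96 -0.38]
 rotvec [-0.0027 -0.0001 -0.0372] shift(now) [-0.0086 -0.0299  0.0915] shift(after turn) [-0.0074 -0.0304  0.0915]
```

Emit:
drive_tool:
  moves:
    - [[-0.002,0,-0.037],[0,0,0],0.015]
    - [[0,0,0],[-0.0075,-0.0305,0],0.015]
    - [[0,0,0],[0,0,0.045],0.015]
    - [[0,0,0],[0,0,0.045],0.015]
    - [[0,0,0],[0,0,0],0.015]

```text
time: 6.48
eef_pos: [0.5604, -0.044, 0.2233]
tcp_rot: [0.718, 0.654, 0.203, 0.125]
contact_force: [0.0, 0.0, -2.1]
opening: 0.295
finger_force: 79.3
```

```bash
python3 -c "
from h import *
key(.27,.0)
T=snap('top','3');W=snap('wrist','3');S=snap('side','3')
a=cv2.resize(T['image'][120:220,240:373],None,fx=3,fy=3,interpolation=2)
b=cv2.resize(S['image'][150:250,240:373],None,fx=3,fy=3,interpolation=2)
w=cv2.resize(W['image'][60:310,100:560],(552,300))
im=np.zeros((600,800,3),np.uint8);im[:300,:399]=a;im[:300,400:799]=b;im[300:,:552]=w
cv2.imwrite('pics/l3.png',im[:,:,::-1])"
```

```text
t 6.47 pos [ 0.5604 -0.044   0.2233] F [ 0.   0.  -2.1] T [-0.06  0.43  0.04] open 0.0252 q [-0.36 -0.15  2.14  0.35  0.77 -0.48]
 rotvec [-0.0083 -0.0022 -0.0018] shift(now) [-0.      0.0025  0.013 ] shift(after turn) [-0.      0.0024  0.0131]
```

View pics/l3.png

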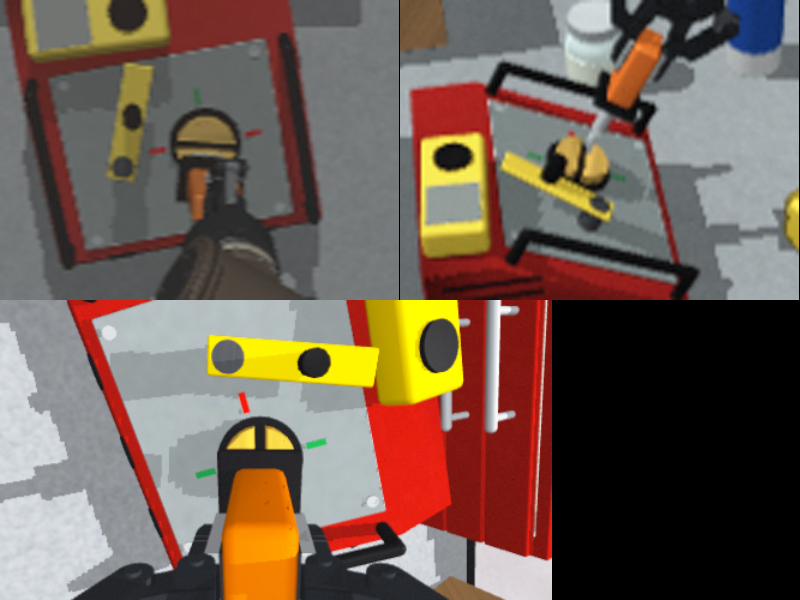

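Wrist view: the slot at (260,437) is vertical and centred on the key's axis (260), so they're aligned. I'll lower gently.

Emit:
drive_tool:
  moves:
    - [[-0.004,0,0],[0,0.001,0.007],0.015]
    - [[0,0,0],[0,0,0.005],0.015]
    - [[0,0,0],[0,0,0.004],0.015]
    - [[0,0,0],[0,0,0.003],0.015]
    - [[0,0,0],[0,0,0],0.015]

```text
time: 7.25
eef_pos: [0.5713, -0.0433, 0.2111]
tcp_rot: [0.718, 0.652, 0.206, 0.13]
contact_force: [-0.6, 0.0, -2.9]
opening: 0.296
finger_force: 79.6
```

```bash
python3 -c "
from h import *
key(.27,-.01)"
```

```text
t 7.25 pos [ 0.5713 -0.0433  0.2111] F [-0.6  0.  -2.9] T [-0.07  0.62 -0.02] open 0.0252 q [-0.35 -0.12  2.13  0.37  0.73 -0.48]
 rotvec [ 0.0042 -0.     -0.0028] shift(now) [ 0.0001 -0.0017  0.0072] shift(after turn) [ 0.0001 -0.0016  0.0072]
```

Emit:
drive_tool:
  moves:
    - [[0,0,0],[0,0,0.003],0.015]
    - [[0,0,0],[0,0,0.003],0.015]
    - [[0,0,0],[0,0,0.002],0.015]
    - [[0,0,0],[0,0,0],0.015]

```text
time: 7.75
eef_pos: [0.5744, -0.0428, 0.2067]
tcp_rot: [0.717, 0.654, 0.205, 0.129]
contact_force: [-17.4, -1.0, 12.9]
opening: 0.296
finger_force: 82.3
```

```bash
python3 -c "
from h import *
key(.27,-.01)"
```

```text
t 7.75 pos [ 0.5744 -0.0428  0.2067] F [-17.4  -1.   12.9] T [-0.05  2.73  0.26] open 0.0252 q [-0.35 -0.1   2.13  0.37  0.72 -0.49]
 rotvec [ 0.0017 -0.0003  0.0008] shift(now) [ 0.0001 -0.0024  0.0018] shift(after turn) [ 0.0001 -0.0024  0.0018]
```

Emit:
drive_tool:
  moves:
    - [[0,0,0],[0,-0.002,0],0.015]
    - [[0,0,0],[0,0,0],0.015]

```text
time: 8.0
eef_pos: [0.5737, -0.0428, 0.2064]
tcp_rot: [0.717, 0.653, 0.207, 0.131]
contact_force: [-12.7, -1.2, 9.7]
opening: 0.296
finger_force: 81.4
```

```bash
cat >> h.py <<'E'
def tf():
    from plant import ctrl
    s=ctrl.get_state();C=Rot.from_quat(s['tcp_rot']).inv();print('tool F',np.round(C.apply(s['contact_force']),1),'T',np.round(C.apply(s['wrist_torque']),2))
E
python3 -c "
from h import *
key(.27,-.01);tf()"
```

```text
t 8.0 pos [ 0.5737 -0.0428  0.2064] F [-12.7  -1.2   9.7] T [-0.02  1.86  0.28] open 0.0253 q [-0.35 -0.11  2.13  0.37  0.71 -0.49]
 rotvec [ 0.0062  0.0003 -0.0007] shift(now) [ 0.0001 -0.0016  0.0018] shift(after turn) [ 0.0001 -0.0016  0.0018]
tool F [ -0.8  -6.7 -14.6] T [ 1.87 -0.1  -0.11]
```

Emit:
drive_tool:
  moves:
    - [[0,0,0],[0,-0.0015,0],0.015]
    - [[0,0,0],[0,0,0.0015],0.015]
    - [[0,0,0],[0,0,0.0015],0.015]
    - [[0,0,0],[0,0,0],0.015]

```text
time: 8.5
eef_pos: [0.5741, -0.0427, 0.2062]
tcp_rot: [0.716, 0.654, 0.207, 0.131]
contact_force: [-25.3, -1.3, 24.3]
opening: 0.294
finger_force: 84.1
```

```bash
python3 -c "
from h import *
key(.27,-.01);tf()
W=snap('wrist','4');S=snap('side','4')
b=cv2.resize(S['image'][170:240,260:350],None,fx=5,fy=5,interpolation=2)
w=W['image'][110:310,160:460]
im=np.zeros((350,760,3),np.uint8);im[:,:450]=b;im[:200,455:755]=w
cv2.imwrite('pics/l4.png',im[:,:,::-1])"
```

```text
t 8.5 pos [ 0.5741 -0.0427  0.2062] F [-25.3  -1.3  24.3] T [0.06 3.11 0.41] open 0.0251 q [-0.35 -0.11  2.13  0.37  0.71 -0.49]
 rotvec [0.0066 0.0004 0.0021] shift(now) [ 0.0001 -0.0019  0.0015] shift(after turn) [ 0.0001 -0.0019  0.0015]
tool F [  0.3 -11.  -33.4] T [ 3.13 -0.1  -0.08]
```

View pics/l4.png

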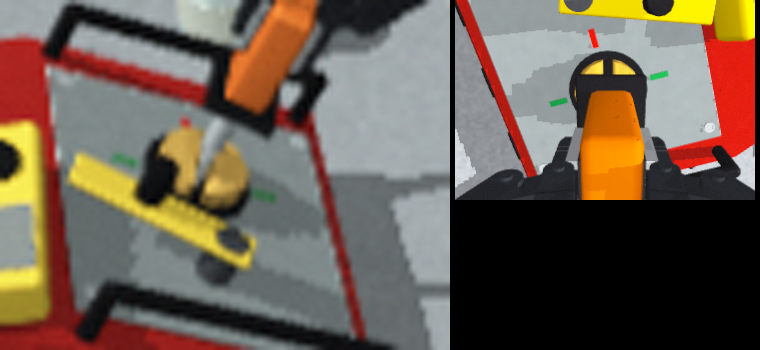

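Wrist view: the slot (608) is about 3.5 px left of the key's axis (611.6), so the blade sits on the slot's upper bevel. I'll back off and re-centre.

Emit:
drive_tool:
  moves:
    - [[0,0,0],[0,0,-0.006],0.015]
    - [[0,0,0],[0,0,-0.004],0.015]
    - [[0,0,0],[0,0,0],0.015]
    - [[0,0,0],[0,0,0],0.015]

```text
time: 9.1
eef_pos: [0.569, -0.0429, 0.2089]
tcp_rot: [0.718, 0.652, 0.207, 0.131]
contact_force: [0.2, 0.2, -2.1]
opening: 0.297
finger_force: 79.6
```

```bash
cat >> h.py <<'E'
def slot(tag,v0=None,v1=None):
    from plant import ctrl
    W=snap('wrist',tag);g=cv2.cvtColor(W['image'],cv2.COLOR_RGB2GRAY).astype(float);h=cv2.cvtColor(W['image'],cv2.COLOR_RGB2HSV)
    m=cv2.inRange(h,(18,80,80),(34,255,255));m[:150]=0;m[:,:285]=0;m[:,350:]=0;m[205:]=0
    ys,xs=np.nonzero(m);print('brass',xs.min(),xs.max(),ys.min(),ys.max())
    s=ctrl.get_state();R=Rot.from_quat(s['tcp_rot']).as_matrix();p=np.array(s['eef_pos'])
    pts=[]
    for v in range(ys.min()+4,ys.max()-3):
        r=np.clip(130-g[v,300:330],0,None);pts.append(((300+(r*np.arange(30)).sum()/r.sum()),v))
    pts=np.array(pts);k=np.polyfit(pts[:,1],pts[:,0],1);print(np.round(pts[::3],1).tolist())
    for v in(ys.min()+4,ys.max()-3):
        o,d=ray(W,np.polyval(k,v),v);X=o+d*((lock-o)@n)/(d@n);print(' slot pt in tool frame',np.round(R.T@(X-p),4))
E
python3 -c "
from h import *
key(.27,-.0);tf();slot('5')"
```

```text
t 9.1 pos [ 0.569  -0.0429  0.2089] F [ 0.2  0.2 -2.1] T [-0.09  0.39  0.  ] open 0.0254 q [-0.35 -0.12  2.14  0.37  0.72 -0.49]
 rotvec [ 0.0054  0.0003 -0.0031] shift(now) [ 0.0003  0.0014 -0.0037] shift(after turn) [ 0.0003  0.0014 -0.0037]
tool F [-0.1 -0.8  2. ] T [ 0.38 -0.13 -0.01]
brass 290 344 168 184
[[315.4, 172.0], [316.4, 175.0], [316.4, 178.0]]
 slot pt in tool frame [2.610e-02 1.000e-04 1.102e-01]
 slot pt in tool frame [0.0183 0.0006 0.1102]
```

Emit:
drive_tool:
  moves:
    - [[0,0,0],[0,0.0005,0.003],0.015]
    - [[0,0,0],[0,0,0.003],0.015]
    - [[0,0,0],[0,0,0],0.015]

```text
time: 9.52
eef_pos: [0.5721, -0.0427, 0.2056]
tcp_rot: [0.717, 0.653, 0.206, 0.13]
contact_force: [-9.2, -1.7, 7.8]
opening: 0.292
finger_force: 81.2
```

```bash
python3 -c "
from h import *
key(.27,-.01);tf();slot('6')"
```

```text
t 9.53 pos [ 0.5721 -0.0427  0.2056] F [-9.2 -1.7  7.8] T [-0.12  1.41  0.04] open 0.0249 q [-0.35 -0.11  2.14  0.37  0.71 -0.49]
 rotvec [ 0.0043  0.0003 -0.0008] shift(now) [0.0002 0.0001 0.0019] shift(after turn) [0.0002 0.0001 0.0019]
tool F [ -1.2  -4.4 -11.3] T [ 1.4  -0.25  0.03]
brass 289 343 169 184
[[314.9, 173.0], [315.2, 176.0], [315.2, 179.0]]
 slot pt in tool frame [ 0.0261 -0.0007  0.1059]
 slot pt in tool frame [ 0.0194 -0.0005  0.1059]
```

Emit:
drive_tool:
  moves:
    - [[0,0,0],[0,0,-0.002],0.015]
    - [[0,0,0],[0,-0.003,0],0.015]
    - [[0,0,0],[0,-0.002,0],0.015]
    - [[0,0,0],[0,0,0],0.015]

```text
time: 10.07
eef_pos: [0.5685, -0.0426, 0.2052]
tcp_rot: [0.717, 0.651, 0.208, 0.133]
contact_force: [6.1, 0.8, -1.8]
opening: 0.287
finger_force: 79.4
```

```bash
python3 -c "
from h import *
key(.27,-.01);tf();slot('7')"
```

```text
t 10.07 pos [ 0.5685 -0.0426  0.2052] F [ 6.1  0.8 -1.8] T [-0.04 -0.85 -0.08] open 0.0245 q [-0.35 -0.12  2.15  0.38  0.71 -0.49]
 rotvec [ 0.0118  0.0016 -0.0035] shift(now) [0.0004 0.0035 0.0033] shift(after turn) [0.0004 0.0035 0.0032]
tool F [0.9 4.5 4.6] T [-0.85  0.03 -0.01]
brass 291 346 168 184
[[314.7, 172.0], [318.1, 175.0], [318.1, 178.0]]
 slot pt in tool frame [0.0267 0.0002 0.1072]
 slot pt in tool frame [0.019  0.0027 0.1072]
```

Emit:
drive_tool:
  moves:
    - [[0.005,0,0],[0,0.002,0],0.015]
    - [[0,0,0],[0,0,0.002],0.015]
    - [[0,0,0],[0,0,0.002],0.015]
    - [[0,0,0],[0,0,0],0.015]

```text
time: 10.62
eef_pos: [0.5708, -0.0426, 0.2048]
tcp_rot: [0.717, 0.654, 0.205, 0.13]
contact_force: [-13.7, -2.3, 16.7]
opening: 0.293
finger_force: 82.7
```

```bash
python3 -c "
from h import *
key(.27,-.01);tf()"
```

```text
t 10.62 pos [ 0.5708 -0.0426  0.2048] F [-13.7  -2.3  16.7] T [-0.18  1.27  0.03] open 0.025 q [-0.35 -0.11  2.14  0.37  0.72 -0.49]
 rotvec [0.0011 0.0008 0.0004] shift(now) [0.0004 0.0017 0.0017] shift(after turn) [0.0004 0.0017 0.0017]
tool F [ -1.   -4.3 -21.2] T [ 1.25 -0.29 -0.01]
```

Emit:
drive_tool:
  moves:
    - [[0,0,0],[0,-0.0005,-0.002],0.015]
    - [[0,0,0.12],[0,0,0],0.015]
    - [[0,0,0.12],[0,0,0],0.015]
    - [[0,0,0.12],[0,0,0],0.015]
    - [[0,0,0.12],[0,0,0],0.015]

```text
time: 11.25
eef_pos: [0.5706, -0.043, 0.2049]
tcp_rot: [0.853, 0.462, 0.231, 0.078]
contact_force: [-0.0, -1.6, 4.4]
opening: 0.293
finger_force: 80.5
```

```bash
python3 -c "
from h import *
key(.75,-.007);tf()"
```

```text
t 11.25 pos [ 0.5706 -0.043   0.2049] F [-0.  -1.6  4.4] T [-0.27 -0.41 -0.03] open 0.025 q [-0.35 -0.11  2.14  0.37  0.71 -0.  ]
 rotvec [ 0.0061 -0.0007 -0.0054] shift(now) [ 0.0013  0.0006 -0.001 ] shift(after turn) [ 0.0013  0.0006 -0.001 ]
tool F [ 0.1  2.4 -4. ] T [-0.47  0.01 -0.13]
```

Emit:
drive_tool:
  moves:
    - [[0.003,0,0.14],[0,0,0],0.015]
    - [[0,0,0.14],[0,0,0],0.015]
    - [[0,0,0.14],[0,0,0],0.015]
    - [[0,0,0.14],[0,0,0],0.015]
    - [[0,0,0.14],[0,0,0],0.015]

```text
time: 11.88
eef_pos: [0.5701, -0.0426, 0.2047]
tcp_rot: [0.96, 0.142, 0.242, -0.008]
contact_force: [-1.5, -1.2, 5.9]
opening: 0.296
finger_force: 80.7
```

```bash
python3 -c "
from h import *
key(1.57,-.007);tf()"
```

```text
t 11.88 pos [ 0.5701 -0.0426  0.2047] F [-1.5 -1.2  5.9] T [-0.03 -0.15  0.12] open 0.0253 q [-0.35 -0.11  2.14  0.37  0.72  0.7 ]
 rotvec [-0.     -0.0014  0.1139] shift(now) [ 0.0014 -0.001  -0.001 ] shift(after turn) [ 0.0013 -0.0011 -0.001 ]
tool F [ 1.2  1.  -6. ] T [-0.01  0.15 -0.13]
```

Emit:
drive_tool:
  moves:
    - [[0,0,0.1],[0,0,0],0.015]
    - [[0,0,0.06],[0,0,0],0.015]
    - [[0,0,0.04],[0,0,0],0.015]
    - [[0,0,0],[0,0,0],0.015]

```text
time: 12.38
eef_pos: [0.57, -0.0423, 0.2047]
tcp_rot: [0.969, 0.047, 0.24, -0.032]
contact_force: [-1.9, 0.3, 6.0]
opening: 0.292
finger_force: 80.8
```

```bash
python3 -c "
from h import *
key(1.57,-.007);tf()"
```

```text
t 12.38 pos [ 0.57   -0.0423  0.2047] F [-1.9  0.3  6. ] T [ 0.04 -0.11  0.12] open 0.0249 q [-0.35 -0.11  2.14  0.37  0.72  0.89]
 rotvec [-0.0009 -0.0011 -0.0821] shift(now) [ 0.0013 -0.001  -0.001 ] shift(after turn) [ 0.0013 -0.0009 -0.001 ]
tool F [ 1.2 -0.7 -6.2] T [ 0.09  0.11 -0.1 ]
```

Emit:
drive_tool:
  moves:
    - [[0,0,0.04],[0,0,0],0.015]
    - [[0,0,0.04],[0,0,0],0.015]
    - [[0,0,0.03],[0,0,0],0.015]
    - [[0,0,0],[0,0,0],0.015]

```text
time: 12.88
eef_pos: [0.57, -0.0422, 0.2047]
tcp_rot: [0.97, -0.005, 0.238, -0.045]
contact_force: [-1.9, 0.5, 5.8]
opening: 0.295
finger_force: 80.7
```

```bash
python3 -c "
from h import *
key(1.57,-.007);tf()"
```

```text
t 12.88 pos [ 0.57   -0.0422  0.2047] F [-1.9  0.5  5.8] T [ 0.06 -0.23  0.46] open 0.0252 q [-0.35 -0.11  2.14  0.37  0.72  1.  ]
 rotvec [-0.0009 -0.0007 -0.19  ] shift(now) [ 0.0012 -0.001  -0.001 ] shift(after turn) [ 0.0014 -0.0007 -0.001 ]
tool F [ 1. -1. -6.] T [ 0.28  0.19 -0.4 ]
```

Emit:
drive_tool:
  moves:
    - [[0,0,0.03],[0,0,0],0.015]
    - [[0,0,0],[0,0,0],0.015]
    - [[0,0,-0.1],[0,0,0],0.015]
    - [[0,0,-0.07],[0,0,0],0.015]
    - [[0,0,0],[0,0,0],0.015]

```text
time: 13.5
eef_pos: [0.5696, -0.0423, 0.2044]
tcp_rot: [0.968, 0.062, 0.24, -0.028]
contact_force: [-2.8, -1.0, 6.7]
opening: 0.297
finger_force: 81.0
```

```bash
python3 -c "
from h import *
key(1.57,-.007);tf()"
```

```text
t 13.5 pos [ 0.5696 -0.0423  0.2044] F [-2.8 -1.   6.7] T [0.01 0.21 0.02] open 0.0253 q [-0.35 -0.11  2.14  0.37  0.72  0.86]
 rotvec [-0.0012  0.0002 -0.0516] shift(now) [ 0.0018 -0.0009 -0.0011] shift(after turn) [ 0.0018 -0.0008 -0.0011]
tool F [ 0.6  0.5 -7.3] T [ 0.04 -0.2   0.  ]
```

Emit:
drive_tool:
  moves:
    - [[0,0,0],[0,0,-0.01],0.015]
    - [[0,0,0],[0,0,-0.025],0.015]
    - [[0,0,0],[0,0,-0.04],0.015]
    - [[0,0,0],[0,0,-0.04],0.015]
    - [[0,0,0],[0,0,-0.02],0.015]

```text
time: 14.12
eef_pos: [0.5058, -0.0535, 0.3232]
tcp_rot: [0.969, 0.062, 0.239, -0.028]
contact_force: [-0.1, 0.0, -2.0]
opening: 0.295
finger_force: 79.8
```

```bash
python3 -c "
from h import *
R=down(65.3)
target([.4645,.3182,.327],R);tf()
W=snap('wrist','8');T=snap('top','8')
a=cv2.resize(T['image'][110:230,240:373],None,fx=3,fy=3,interpolation=2)
im=np.zeros((360,800,3),np.uint8);im[:,:399]=a;im[:320,400:]=W['image'][60:380,120:520]
cv2.imwrite('pics/l8.png',im[:,:,::-1])"
```

```text
t 14.12 pos [ 0.5058 -0.0535  0.3232] F [-0.1  0.  -2. ] T [-0.11  0.36  0.05] open 0.0252 q [-0.43 -0.39  2.14  0.32  1.01  0.89]
 rotvec [ 0.6144 -0.2127 -2.5179] shift(now) [ 0.0048 -0.3738  0.009 ] shift(after turn) [ 0.1928  0.3204 -0.0038]
tool F [-1.   0.   1.8] T [-0.04 -0.37 -0.06]
```

View pics/l8.png

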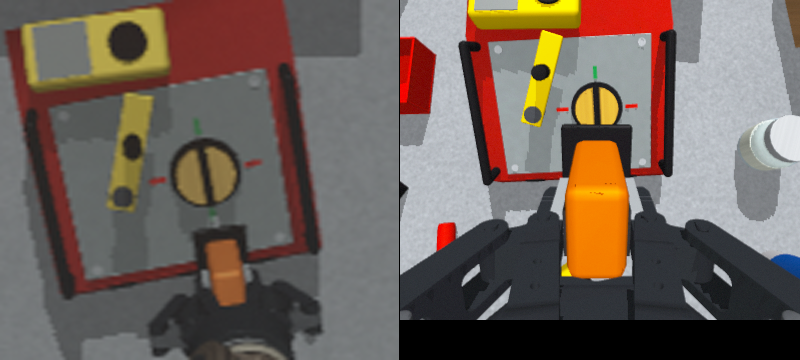

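The top view shows the slot pointing at the green marks, so the lock is turned. Now I'll carry the key back.

Emit:
drive_tool:
  moves:
    - [[0.0384,-0.0133,-0.1574],[0,0,0],0.015]
    - [[0.0384,-0.0133,-0.1574],[0,0,0],0.015]
    - [[0.0384,-0.0133,-0.1574],[0,0,0],0.015]
    - [[0.0384,-0.0133,-0.1574],[0,0,0],0.015]
    - [[0.0384,-0.0133,-0.1574],[0,0,0],0.015]

```text
time: 14.85
eef_pos: [0.5062, -0.0532, 0.3193]
tcp_rot: [0.87, 0.453, 0.192, -0.025]
contact_force: [-1.1, 0.1, -2.1]
opening: 0.294
finger_force: 79.8
```

Emit:
drive_tool:
  moves:
    - [[0.0384,-0.0133,-0.1574],[0,0,0],0.015]
    - [[0.0384,-0.0133,-0.1574],[0,0,0],0.015]
    - [[0.0384,-0.0133,-0.1574],[0,0,0],0.015]
    - [[0.0384,-0.0133,-0.1574],[0,0,0],0.015]
    - [[0.0384,-0.0133,-0.1574],[0,0,0],0.015]

```text
time: 15.48
eef_pos: [0.5063, -0.0533, 0.3194]
tcp_rot: [0.63, 0.768, 0.115, -0.016]
contact_force: [-0.6, 0.1, -1.4]
opening: 0.299
finger_force: 79.8
```

Emit:
drive_tool:
  moves:
    - [[0.0384,-0.0133,-0.1574],[0,0,0],0.015]
    - [[0.0384,-0.0133,-0.1574],[0,0,0],0.015]
    - [[0.0384,-0.0133,-0.1574],[0,0,0],0.015]
    - [[0.0384,-0.0133,-0.1574],[0,0,0],0.015]
    - [[0.0384,-0.0133,-0.1574],[0,0,0],0.015]

```text
time: 16.1
eef_pos: [0.5064, -0.0532, 0.3195]
tcp_rot: [0.287, 0.958, 0.02, -0.004]
contact_force: [0.7, -0.5, -0.7]
opening: 0.295
finger_force: 79.8
```

Emit:
drive_tool:
  moves:
    - [[0.0384,-0.0133,-0.1574],[0,0,0],0.015]
    - [[0,0,0],[0,0,0],0.015]

```text
time: 16.35
eef_pos: [0.5065, -0.0527, 0.3198]
tcp_rot: [0.214, 0.977, 0.001, -0.002]
contact_force: [-0.1, 0.3, -1.3]
opening: 0.296
finger_force: 79.7
```

```bash
python3 -c "
from h import *
R=down(65.3)
target([.4645,.3182,.327],R);tf()"
```

```text
t 16.35 pos [ 0.5065 -0.0527  0.3198] F [-0.1  0.3 -1.3] T [ 0.03 -0.02  0.05] open 0.0253 q [-0.3  -0.13  1.89  0.    1.39 -1.44]
 rotvec [ 0.0005 -0.0035 -0.0005] shift(now) [ 0.1933  0.3194 -0.0063] shift(after turn) [ 0.1932  0.3194 -0.0072]
tool F [0.2 0.2 1.3] T [-0.04 -0.01 -0.05]
```

Emit:
drive_tool:
  moves:
    - [[0,-0.003,0],[0.02,0.033,-0.003],0.015]
    - [[0,0,0],[0.03,0.05,0],0.015]
    - [[0,0,0],[0.03,0.05,0],0.015]
    - [[0,0,0],[0.03,0.05,0],0.015]
    - [[0,0,0],[0.03,0.05,0],0.015]

```text
time: 16.98
eef_pos: [0.4764, 0.2183, 0.3236]
tcp_rot: [0.215, 0.977, -0.0, 0.001]
contact_force: [0.9, -0.0, -2.3]
opening: 0.294
finger_force: 79.8
```

Emit:
drive_tool:
  moves:
    - [[0,0,0],[0.03,0.05,0],0.015]
    - [[0,0,0],[0.0235,0.0365,0],0.015]
    - [[0,0,0],[0,0,0],0.015]
    - [[0,0,0],[0,0,0],0.015]

```text
time: 17.48
eef_pos: [0.4645, 0.3171, 0.3235]
tcp_rot: [0.214, 0.977, -0.001, 0.001]
contact_force: [0.3, 0.8, -2.1]
opening: 0.295
finger_force: 80.0
```

```bash
python3 -c "
from h import *
R=down(65.3)
target([.4645,.3182,.16],R);tf()"
```

```text
t 17.48 pos [0.4645 0.3171 0.3235] F [ 0.3  0.8 -2.1] T [ 0.01 -0.03 -0.02] open 0.0252 q [ 0.42 -0.01  1.77 -0.    1.38 -0.72]
 rotvec [-0.0012  0.0023 -0.0012] shift(now) [0.0008 0.0012 0.1635] shift(after turn) [0.0004 0.001  0.1635]
tool F [0.  0.8 2.1] T [-0.02 -0.02  0.02]
```

Emit:
drive_tool:
  moves:
    - [[0,0,0],[0.0005,0.001,0.045],0.015]
    - [[0,0,0],[0,0,0.045],0.015]
    - [[0,0,0],[0,0,0.035],0.015]
    - [[0,0,0],[0,0,0.02],0.015]
    - [[0,0,0],[0,0,0.015],0.015]

```text
time: 18.1
eef_pos: [0.4657, 0.3178, 0.1642]
tcp_rot: [0.215, 0.977, -0.0, 0.002]
contact_force: [-0.3, -0.3, -1.3]
opening: 0.293
finger_force: 80.0
```

```bash
python3 -c "
from h import *
R=down(65.3)
target([.4645,.3182,.128],R);tf()"
```

```text
t 18.1 pos [0.4657 0.3178 0.1642] F [-0.3 -0.3 -1.3] T [ 0.   -0.02  0.05] open 0.0251 q [ 0.42  0.13  1.92 -0.    1.09 -0.72]
 rotvec [ 0.0007  0.0038 -0.0016] shift(now) [ 0.0014 -0.0002  0.0362] shift(after turn) [ 0.0013 -0.0001  0.0362]
tool F [ 0.2 -0.4  1.3] T [-0.01 -0.01 -0.04]
```

Emit:
drive_tool:
  moves:
    - [[0,0.003,0],[0.001,0,0.018],0.015]
    - [[0,0,0],[0,0,0.01],0.015]
    - [[0,0,0],[0,0,0.006],0.015]
    - [[0,0,0],[0,0,0.003],0.015]
    - [[0,0,0],[0,0,0],0.015]

```text
time: 18.73
eef_pos: [0.4645, 0.3191, 0.1279]
tcp_rot: [0.214, 0.977, 0.0, 0.001]
contact_force: [0.2, -0.6, -2.3]
opening: 0.293
finger_force: 80.0
```

```bash
python3 -c "
from h import *
R=down(65.3)
target([.4645,.3182,.1264],R);tf()"
```

```text
t 18.73 pos [0.4645 0.3191 0.1279] F [ 0.2 -0.6 -2.3] T [ 0.06  0.04 -0.02] open 0.025 q [ 0.42  0.17  1.95 -0.    1.02 -0.72]
 rotvec [0.0009 0.0009 0.0003] shift(now) [-0.0004 -0.0008  0.0015] shift(after turn) [-0.0004 -0.0008  0.0015]
tool F [-0.4 -0.5  2.3] T [-0.04  0.06  0.02]
```

Emit:
drive_tool:
  moves:
    - [[0,0,0],[0,-0.001,0.002],0.015]
    - [[0,0,0],[0,0,0],0.015]
    - [[0,0,0],[0,0,0],0.0854]
    - [[0,0,0],[0,0,0],0.0854]
    - [[0,0,0],[0,0,0],0.0854]

```text
time: 19.35
eef_pos: [0.464, 0.318, 0.1258]
tcp_rot: [0.214, 0.977, 0.0, 0.0]
contact_force: [0.1, -0.4, -0.1]
opening: 0.919
finger_force: 0.0
```

Emit:
drive_tool:
  moves:
    - [[0,0,0],[0,0,0],0.0854]
    - [[0,0,0],[0,0,0],0.0854]
    - [[0,0,0],[0,0,-0.04],0.0854]
    - [[0,0,0],[0,0,-0.05],0.0854]
    - [[0,0,0],[0,0,-0.05],0.0854]

```text
time: 19.98
eef_pos: [0.4636, 0.3179, 0.2668]
tcp_rot: [0.214, 0.977, 0.0, 0.0]
contact_force: [0.8, 0.8, -0.2]
opening: 0.998
finger_force: 0.0
```

Emit:
drive_tool:
  moves:
    - [[0,0,0],[0,0,-0.035],0.0854]
    - [[0,0,0],[0,0,0],0.0]
    - [[0,0,0],[0,0,0],0.0]

```text
time: 20.35
eef_pos: [0.4633, 0.3178, 0.2993]
tcp_rot: [0.214, 0.977, -0.0, -0.0]
contact_force: [-0.8, 0.1, -1.0]
opening: 0.602
finger_force: 0.0
```

```bash
python3 -c "
from h import *
R=down(65.3)
target([.4645,.3182,.30],R);tf()
W=snap('wrist','9');T=snap('top','9');S=snap('side','9')
for nm,c,bx in(('wrist',W,(270,360,130,260)),('top',T,(160,215,200,255))):
  h=cv2.cvtColor(c['image'],cv2.COLOR_RGB2HSV);m=cv2.inRange(h,(5,120,200 if nm=='wrist' else 60),(22,255,255));k=np.zeros_like(m);k[bx[2]:bx[3],bx[0]:bx[1]]=1;m*=k
  q=max(cv2.findContours(m,0,1)[0],key=cv2.contourArea);r=cv2.minAreaRect(q);print(nm,r,onz(c,*r[0],.152))
im=np.zeros((520,680,3),np.uint8)
im[:260,:330]=cv2.resize(W['image'][100:260,220:420],(330,260));im[:260,340:670]=cv2.resize(S['image'][260:350,310:424],(330,260));im[260:,:330]=cv2.resize(T['image'][110:230,230:382],(330,260))
im[260:,340:670]=cv2.resize(S['image'][150:270,235:387],(330,260))
cv2.imwrite('pics/l9.png',im[:,:,::-1])"
```

```text
t 20.35 pos [0.4633 0.3178 0.2993] F [-0.8  0.1 -1. ] T [ 0.    0.03 -0.01] open 0.0514 q [ 0.42  0.    1.8  -0.    1.34 -0.72]
 rotvec [-0.0009 -0.0007  0.0002] shift(now) [-0.0009  0.0009 -0.0007] shift(after turn) [-0.0009  0.0009 -0.0007]
tool F [ 0.8 -0.3  1. ] T [0.01 0.03 0.01]
wrist ((318.0, 190.0), (40.0, 24.0), 90.0) [0.46234877 0.3193428  0.152     ]
top ((182.4000244140625, 224.2000274658203), (14.310833930969238, 16.994115829467773), 26.56505012512207) [0.46338871 0.31072408 0.152     ]
```

View pics/l9.png

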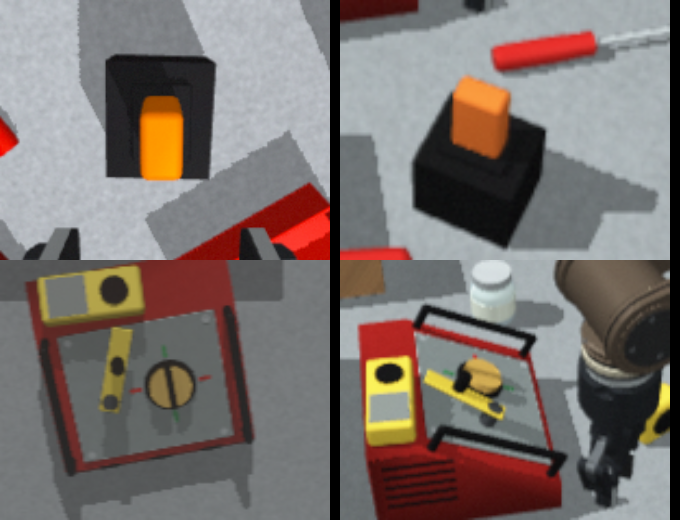

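The key stands upright in its holder, within 2 mm of its original spot, and the slot is on the green marks. The knob is at wrist8 (260,132) and top9 (283.9,158.8). Next I'll work out the turnbutton angle and the approach.

```bash
cat >> h.py <<'E'
def loc(c,p,h):
    o,d=ray(c,*p);X=o+d*((lock+n*h-o)@n)/(d@n);return np.array([-(X-lock)@ey,(X-lock)@up])  # right, up
def push(th,d,h=.038):
    pv=lock+ey*.080;r=-ey*np.cos(th)+up*np.sin(th);t=ey*np.sin(th)+up*np.cos(th)
    R=np.c_[t,r,-n];target(pv+.055*r+d*t+n*h,R)
E
python3 -c "
from h import *
for nm,p in(('wrist8',(260,132)),('top9',(283.9,158.8))):
  c=load(nm);k=loc(c,p,.038)-[-.08,0];print(nm,k,np.hypot(*k),np.arctan2(k[1],k[0]))
  h=cv2.cvtColor(c['image'],cv2.COLOR_RGB2HSV);w=14 if nm=='wrist8' else 7
  x0,y0=int(p[0]-w),int(p[1]-w);b=(h[y0:y0+2*w+1,x0:x0+2*w+1,2]<70).astype(np.uint8);ys,xs=np.nonzero(b);print('dark centroid',xs.mean()+x0,ys.mean()+y0,len(xs))
for nm,p in(('wrist8',(252,175)),('top9',(280.7,175.4))): print('pivot cap',loc(load(nm),p,.012))
push(1.25,.034,.10);push(1.25,.034)"
```

```text
wrist8 [0.01989883 0.05156812] 0.05527417318399295 1.2025259402835573
dark centroid 259.89861751152074 131.90322580645162 217
top9 [0.0192069  0.05288351] 0.05626340687560541 1.2224174069657194
dark centroid 283.7368421052632 158.60526315789474 38
pivot cap [-0.08099374 -0.00196465]
pivot cap [-0.07989636 -0.00281231]
t 20.5 pos [0.463  0.3176 0.2983] F [ 1.   0.9 -0.3] T [-0.02 -0.    0.01] open 0.0283 q [ 0.42  0.    1.8  -0.    1.34 -0.72]
 rotvec [-0.5    -0.165   1.2553] shift(now) [-0.2428 -0.1687  0.068 ] shift(after turn) [-0.2448  0.143   0.1082]
t 20.5 pos [0.463  0.3176 0.2983] F [ 1.   0.9 -0.3] T [-0.02 -0.    0.01] open 0.0283 q [ 0.42  0.    1.8  -0.    1.34 -0.72]
 rotvec [-0.5    -0.165   1.2553] shift(now) [-0.2668 -0.152   0.1226] shift(after turn) [-0.2448  0.143   0.1702]
```

Emit:
drive_tool:
  moves:
    - [[0,0,0],[-0.0405,-0.028,0],0.0]
    - [[0,0,0],[-0.0405,-0.028,0],0.0]
    - [[0,0,0],[-0.0405,-0.028,0],0.0]
    - [[0,0,0],[-0.0405,-0.028,0],0.0]
    - [[0,0,0],[-0.0405,-0.028,0],0.0]

```text
time: 21.12
eef_pos: [0.5895, 0.1047, 0.299]
tcp_rot: [0.214, 0.977, -0.0, -0.001]
contact_force: [0.0, 0.3, 0.0]
opening: -0.001
finger_force: 0.0
```

Emit:
drive_tool:
  moves:
    - [[0,0,0],[-0.0405,-0.028,0],0.0]
    - [[-0.0625,-0.0206,0.157],[0,0,0],0.0]
    - [[-0.0625,-0.0206,0.157],[0,0,0],0.0]
    - [[-0.0625,-0.0206,0.157],[0,0,0],0.0]
    - [[-0.0625,-0.0206,0.157],[0,0,0],0.0]

```text
time: 21.75
eef_pos: [0.614, 0.0636, 0.2988]
tcp_rot: [0.505, 0.853, 0.112, 0.065]
contact_force: [0.3, 0.8, 0.1]
opening: -0.0
finger_force: 0.0
```

Emit:
drive_tool:
  moves:
    - [[-0.0625,-0.0206,0.157],[0,0,0],0.0]
    - [[-0.0625,-0.0206,0.157],[0,0,0],0.0]
    - [[-0.0625,-0.0206,0.157],[0,0,0],0.0]
    - [[-0.0625,-0.0206,0.157],[0,0,0],0.0]
    - [[0,0,0],[0,0,0],0.0]

```text
time: 22.38
eef_pos: [0.6132, 0.0642, 0.2986]
tcp_rot: [0.733, 0.636, 0.209, 0.123]
contact_force: [-0.1, 0.2, 0.3]
opening: 0.001
finger_force: 0.0
```

```bash
python3 -c "
from h import *
push(1.25,.034,.08)"
```

```text
t 22.38 pos [0.6132 0.0642 0.2986] F [-0.1  0.2  0.3] T [-0.05  0.23 -0.04] open 0.0 q [-0.11 -0.11  1.96  0.19  0.83 -0.06]
 rotvec [-0.0007 -0.0021  0.0007] shift(now) [-0.0117 -0.0304  0.0801] shift(after turn) [-0.0116 -0.0304  0.0801]
```

Emit:
drive_tool:
  moves:
    - [[0,0,0],[-0.0115,-0.0305,0],0.0]
    - [[0,0,0],[0,0,0.04],0.0]
    - [[0,0,0],[0,0,0.04],0.0]
    - [[0,0,0],[0,0,0.02],0.0]
    - [[0,0,0],[0,0,0],0.0]

```text
time: 23.0
eef_pos: [0.6321, 0.066, 0.1941]
tcp_rot: [0.733, 0.636, 0.208, 0.122]
contact_force: [-0.5, 0.6, 0.1]
opening: -0.004
finger_force: 0.0
```

```bash
python3 -c "
from h import *
push(1.25,.034);tf()"
```

```text
t 23.0 pos [0.6321 0.066  0.1941] F [-0.5  0.6  0.1] T [-0.02  0.2  -0.  ] open -0.0003 q [-0.1   0.04  2.01  0.23  0.63 -0.12]
 rotvec [-0.0027 -0.0018  0.0004] shift(now) [ 0.0001 -0.0002  0.021 ] shift(after turn) [ 0.0001 -0.0002  0.021 ]
tool F [ 0.6 -0.5 -0.2] T [ 0.19 -0.05  0.01]
```

Emit:
drive_tool:
  moves:
    - [[0,0,0],[0,0,0.011],0.0]
    - [[0,0,0],[0,0,0.01],0.0]
    - [[0,0,0],[0,0,0],0.0]

```text
time: 23.38
eef_pos: [0.6425, 0.0678, 0.178]
tcp_rot: [0.733, 0.635, 0.209, 0.124]
contact_force: [-1.0, -0.4, -0.9]
opening: -0.002
finger_force: 0.0
```

```bash
python3 -c "
from h import *
push(1.21,.020);tf()"
```

```text
t 23.38 pos [0.6425 0.0678 0.178 ] F [-1.  -0.4 -0.9] T [-0.07  0.21  0.02] open -0.0002 q [-0.1   0.09  2.    0.23  0.6  -0.12]
 rotvec [ 0.002  -0.002   0.0391] shift(now) [-0.0166 -0.0011  0.0018] shift(after turn) [-0.0166 -0.0005  0.0018]
tool F [-0.6 -1.2  0.3] T [ 0.21 -0.09 -0.03]
```

Emit:
drive_tool:
  moves:
    - [[0,0,0.04],[-0.014,0,0],0.0]
    - [[0,0,0.1],[-0.0055,0.002,0],0.0]
    - [[0,0,0.1],[-0.0055,0.002,0],0.0]
    - [[0,0,0.1],[-0.0055,0.002,0],0.0]
    - [[0,0,0],[0,0,0],0.0]

```text
time: 24.0
eef_pos: [0.6425, 0.0356, 0.1759]
tcp_rot: [0.83, 0.501, 0.228, 0.087]
contact_force: [0.0, 0.3, 0.0]
opening: -0.003
finger_force: 0.0
```

```bash
python3 -c "
from h import *
push(.91,.020);tf()"
```

```text
t 24.0 pos [0.6425 0.0356 0.1759] F [0.  0.3 0. ] T [-0.08  0.22 -0.  ] open -0.0003 q [-0.16  0.09  2.    0.28  0.6   0.13]
 rotvec [ 0.0032 -0.0027 -0.0015] shift(now) [-0.0027 -0.0019  0.0026] shift(after turn) [-0.0027 -0.0019  0.0026]
tool F [ 0.3 -0.1  0. ] T [ 0.16 -0.17 -0.02]
```

Emit:
drive_tool:
  moves:
    - [[0,0,0.1],[-0.008,0.0,0.001],0.0]
    - [[0,0,0.1],[-0.0055,0.002,0],0.0]
    - [[0,0,0.1],[-0.0055,0.002,0],0.0]
    - [[0,0,0.1],[-0.0055,0.002,0],0.0]
    - [[0,0,0.1],[-0.0055,0.002,0],0.0]

```text
time: 24.62
eef_pos: [0.6335, 0.0078, 0.1681]
tcp_rot: [0.928, 0.279, 0.244, 0.028]
contact_force: [0.5, 0.9, 1.0]
opening: -0.002
finger_force: 0.8
```

```bash
python3 -c "
from h import *
push(.41,.020);tf()
W=snap('wrist','A');h=cv2.cvtColor(W['image'],cv2.COLOR_RGB2HSV);m=cv2.inRange(h,(20,150,90),(34,255,255))
for q in cv2.findContours(m,0,1)[0]:
  if cv2.contourArea(q)>150: print(cv2.contourArea(q),cv2.minAreaRect(q))
"
```

```text
t 24.62 pos [0.6335 0.0078 0.1681] F [0.5 0.9 1. ] T [0.11 0.02 0.08] open -0.0002 q [-0.22  0.07  2.03  0.33  0.6   0.54]
 rotvec [ 0.0033 -0.0065 -0.0031] shift(now) [-0.0024 -0.0014  0.0022] shift(after turn) [-0.0024 -0.0014  0.0022]
tool F [ 1.3 -0.3 -0.6] T [ 0.12  0.05 -0.02]
185.0 ((316.05078125, 329.2106628417969), (22.086585998535156, 10.900798797607422), 85.91438293457031)
1601.0 ((244.78982543945312, 271.38104248046875), (37.31155776977539, 90.73028564453125), 80.21759033203125)
1276.5 ((366.0, 268.5), (37.0, 44.0), 90.0)
18604.5 ((308.10003662109375, 59.29998779296875), (251.78125, 118.51160430908203), 26.56505012512207)
```

Emit:
drive_tool:
  moves:
    - [[0,0,0.1],[-0.007,0.001,0.001],0.0]
    - [[0,0,0.1],[-0.0055,0.002,0],0.0]
    - [[0,0,0.1],[-0.0055,0.002,0],0.0]
    - [[0,0,0.1],[-0.0055,0.002,0],0.0]
    - [[0,0,0],[-0.002,0,0],0.0]

```text
time: 25.3
eef_pos: [0.6162, -0.0086, 0.1558]
tcp_rot: [0.965, 0.092, 0.244, -0.02]
contact_force: [1.8, -1.5, 1.8]
opening: 0.002
finger_force: 0.8
```

```bash
python3 -c "
from h import *
push(.0,.020);tf()"
```

```text
t 25.3 pos [ 0.6162 -0.0086  0.1558] F [ 1.8 -1.5  1.8] T [-0.15 -0.06 -0.1 ] open 0.0001 q [-0.25  0.06  2.08  0.37  0.58  0.86]
 rotvec [ 0.0009 -0.0061  0.0117] shift(now) [ 0.0004 -0.0008  0.0008] shift(after turn) [ 0.0004 -0.0008  0.0008]
tool F [ 2.1  1.8 -0.8] T [-0.19  0.03  0.01]
```

Emit:
drive_tool:
  moves:
    - [[0,0,0],[-0.002,0,0],0.0]
    - [[0,0,0],[-0.002,0,0],0.0]
    - [[0,0,0],[-0.001,0,0],0.0]
    - [[0,0,0],[0,0,0],0.0]

```text
time: 25.8
eef_pos: [0.6153, -0.0089, 0.1559]
tcp_rot: [0.964, 0.09, 0.249, -0.02]
contact_force: [14.8, 4.4, -3.0]
opening: 0.0
finger_force: 6.1
```

```bash
python3 -c "
from h import *
push(.0,.020);tf()"
```

```text
t 25.8 pos [ 0.6153 -0.0089  0.1559] F [14.8  4.4 -3. ] T [ 0.5  -1.73  0.03] open 0.0 q [-0.26  0.05  2.08  0.38  0.57  0.85]
 rotvec [ 0.0031 -0.0152  0.0095] shift(now) [ 0.0011 -0.001   0.0013] shift(after turn) [ 0.0011 -0.001   0.0013]
tool F [12.  -1.7 10. ] T [0.16 1.79 0.07]
```

Emit:
drive_tool:
  moves:
    - [[0,0,0],[0.006,0,0],0.0]
    - [[0,0,0],[0.006,0,-0.005],0.0]
    - [[0,0,0],[0,0,-0.04],0.0]
    - [[0,0,0],[0,0,-0.055],0.0]
    - [[0,0,0],[0,0,-0.055],0.0]

```text
time: 26.42
eef_pos: [0.548, -0.0198, 0.2953]
tcp_rot: [0.966, 0.091, 0.242, -0.021]
contact_force: [0.5, 0.0, 0.8]
opening: -0.003
finger_force: 0.0
```

Emit:
drive_tool:
  moves:
    - [[0,0,0],[-0.05,0,-0.03],0.0]
    - [[0,0,0],[-0.05,0,-0.03],0.0]
    - [[0,0,0],[-0.05,0,-0.03],0.0]
    - [[0,0,0],[0,0,0],0.0]

```text
time: 26.92
eef_pos: [0.3755, -0.053, 0.3044]
tcp_rot: [0.965, 0.089, 0.245, -0.018]
contact_force: [0.5, 0.4, 0.8]
opening: -0.002
finger_force: 0.0
```

```bash
python3 -c "
from h import *
push(0,.02);tf()
for nm,b in(('top',(240,350,135,215)),('side',(270,340,175,240)),('wrist',(0,640,0,400))):
  c=snap(nm,'B');h=cv2.cvtColor(c['image'],cv2.COLOR_RGB2HSV);m=cv2.inRange(h,(20,110,80),(34,255,255));k=np.zeros_like(m);k[b[2]:b[3],b[0]:b[1]]=1;m*=k
  for q in cv2.findContours(m,0,1)[0]:
    if cv2.contourArea(q)>40: print(nm,cv2.contourArea(q),cv2.minAreaRect(q))
P=lock+ey*.08+n*.010;c=load('topB')
for th in(0,.12,.3): print(th,'arm tip/pivot proj top',proj(c,P+.1*(-ey*np.cos(th)+up*np.sin(th))),proj(c,P),'side',proj(load('sideB'),P+.05*(-ey*np.cos(th)+up*np.sin(th))))
cc=cv2.cvtColor(c['image'],cv2.COLOR_RGB2HSV)
for r in range(152,186,2): print(r,''.join('Y' if 18<=a[0]<=35 and a[1]>110 and a[2]>70 else 'k' if a[2]<50 else '.' for a in cc[r,265:345]))
"
```

```text
t 26.93 pos [ 0.3755 -0.053   0.3044] F [0.5 0.4 0.8] T [-0.08  0.17  0.  ] open -0.0002 q [-0.64 -0.79  2.4   0.38  1.2   0.67]
 rotvec [ 0.0061 -0.0078  0.0079] shift(now) [ 0.1448 -0.0023  0.2479] shift(after turn) [ 0.1467 -0.0019  0.2468]
tool F [ 0.9 -0.3 -0.4] T [-0.04 -0.19 -0.03]
top 337.5 ((296.5810852050781, 169.9864959716797), (17.5906925201416, 43.236934661865234), 80.53767395019531)
top 74.5 ((270.0, 137.5), (5.0, 42.0), 90.0)
side 221.0 ((301.8082580566406, 208.82192993164062), (30.43069839477539, 14.981266975402832), 69.44395446777344)
wrist 399.5 ((291.2758483886719, 243.6896514892578), (19.266551971435547, 34.54692077636719), 41.633541107177734)
wrist 2296.5 ((309.0, 74.0), (46.0, 94.0), 90.0)
0 arm tip/pivot proj top (np.float64(315.51314828645025), np.float64(167.77978590581714)) (np.float64(280.4595268727579), np.float64(174.2314520560162)) side (np.float64(303.20778306843033), np.float64(206.49380893081118))
0.12 arm tip/pivot proj top (np.float64(314.5628036470528), np.float64(163.88422134548483)) (np.float64(280.4595268727579), np.float64(174.2314520560162)) s
[... 1033 characters left out ...]
..............kkk...
170 .................YYYYYYYYYYYYYYYYYkk.YYYYYYYYYYYYYYYYYk....................kkk..
172 ...........YYY...YYYYYYYYYYYYYYYYkkkkkYYYYYYYYYYYYYYYk.....................kkk..
174 ...........Y.......YYYYYYYYYYYYYYkkkkkYYYYYYYYYYYYYY.......................kkk..
176 ...................YYYYYYYYYYYYYY.kkkk.YYYYYkkYYY...........................kkk.
178 ............Y.....YYYYY.................kk.kkk..............................kkk.
180 ............................................................................kkk.
182 .............................................................................kkk
184 .............................................................................kkk
```

```bash
python3 -c "
from h import *
from plant import ctrl
c=load('topB');k=loc(c,(300.5,172.8),.038)-[-.08,0];th=np.arctan2(k[1],k[0]);print('knob',k,np.hypot(*k),th)
h=cv2.cvtColor(c['image'],cv2.COLOR_RGB2HSV);m=cv2.inRange(h,(5,120,60),(18,255,255));m[:200]=0;m[255:]=0;m[:,:160]=0;m[:,215:]=0
m0=cv2.inRange(cv2.cvtColor(load('top0')['image'],cv2.COLOR_RGB2HSV),(5,120,60),(18,255,255));m0[:200]=0;m0[255:]=0;m0[:,:160]=0;m0[:,215:]=0
for x in(m0,m): ys,xs=np.nonzero(x);print('grip px',xs.mean(),ys.mean(),len(xs))
if abs(th)<.1 and abs(np.hypot(*k)-.055)<.006: print(ctrl.sign_off())
"
```

```text
knob [0.05635256 0.0041309 ] 0.05650376343092002 0.07317369771074664
grip px 182.22916666666666 225.07083333333333 240
grip px 181.97033898305085 224.5 236
the job is handed in; nothing more can be done
None
```

The job is handed in: the cam lock is turned to its stop, the turnbutton is pushed to its closed stop (camera reads about 0.07 rad), the key is upright and home in its holder, and the tool is clear of everything; the hand-in returned no pass or fail verdict.

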